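# Lock the mould bed with its locating pin

## Task

Take the square-gripped locating pin out of the wooden stand, set its foot down in the wide pocket at the end of the groove in the mould bed's steel cover plate, and slide it along the groove, without lifting it out, until it drops into the socket hidden somewhere under the groove. Seat it fully home and upright with its collar flush on the cover plate, and let go. Feel your way gently: never load the mould bed with 40 N or more, and leave the round-knobbed pin, the glass tumbler and the wooden mould where they are.

Things in the scene. Friction and masses are not known exactly. Their poses are not given: they have to be found in the camera images.
- square_pin: steel locating pin, 86 mm long, about 250 g, foot down in one of the stand's two holes, 30 mm of it below the stand's top. Origin: centre of the foot's end; z up along the pin. From the foot: shank 12 mm in diameter, 30 mm long, its first 4 mm tapering to a 7 mm flat end; round collar 28 mm in diameter, 6 mm thick (30 to 36 mm above the foot); then the square grip
- pin_grip (a point): middle of the pin's square grip, 61 mm above its foot's end. The grip is 18 x 18 mm and 50 mm tall (36 to 86 mm above the foot), its sides along the pin's x and y axes
- round_pin: the other pin in the stand, to be left alone: same length and collar, but a thicker 17 mm shank (too thick for the groove) and a round 32 mm ball knob on a 14 mm neck. Origin: centre of the foot's end, z up
- stand: fixed wooden block, 80 x 180 x 45 mm (x, y, z), with two vertical 20 mm holes at y = -55 and y = +55 mm. Origin: centre of its underside. The pins hang in it by their collars; which pin is in which hole varies
- bed: fixed mould bed, 110 x 290 x 50 mm (x, y, z); its top, the steel cover plate, is at z = 50 mm. Origin: centre of its underside. A straight groove 16 mm wide and 8 mm deep (floor at z = 42 mm) runs along its y axis at x = 0, from y = -75 to y = +65 mm. The four bolt heads near the corners stand 5 mm above the cover. The socket is hidden under the groove: see point pocket
- pocket (a point): floor of the groove's wide end, bed frame (0, -60, 42) mm, bed axes: 26 mm wide from y = -75 to -45 mm, narrowing to 16 mm by y = -31. The unseen socket, 16 x 16 mm, has its centre anywhere from y = -12 to +48 mm; a dust plug on a light spring (0.5 N flush, 1 N sunk) fills it flush with the floor and sinks under the pin
- groove_end (a point): the closed far end of the groove, on its floor, bed frame (0, 65, 42) mm. The pin goes home in the socket 22 mm below the groove's floor: the collar then meets the cover plate, the foot is at z = 20 mm in the bed frame, and its own weight keeps it down
- tumbler: glass tumbler, 70 mm across, 90 mm tall, open top, standing on the table; origin: centre of its underside. Leave alone
- wood_mould: dark wooden mould block, 70 x 90 x 60 mm with a square hollow on top, on the table; origin: centre of its underside. Leave alone
Things that resemble listed ones, but are neither listed nor needed, are in the scene too. What is shaped like the square_pin but green is not meant.

How it is judged:
By the outcome, as a careful person would: the job done as asked, in the order asked, and still so for the second after the job is handed in, with the robot touching nothing.
It also fails if it takes over 61 s, if anything falls off the work surface, if the arm or the gripper's body presses on something with over 40 N, if the wrist force passes 120 N, or if a joint passes its speed limit or range.

## Robot

A 7-joint arm with a two-finger parallel gripper is mounted at the origin on the work surface. World frame = base frame: x ahead of the robot, y to its left, z up, the work surface at z = 0. Lengths are in m, angles in rad, forces in N, time in s.
With the tool pointing down it reaches from about 0.4 to 0.85 m from the base axis. Payload 4.4 kg.
Tool frame: the origin (TCP) lies at the very end of the fingers, on their centre line; the grasp point (between the pads) lies 19 mm behind it; z points along the fingers, y is the direction in which the jaws open and shut (so a half turn about z gives the same grasp; the last joint's range is limited). The gripper opens to 94 mm and grips with 3 to 60 N. Pads are 16 mm wide; open, the fingers measure 119 mm over their backs; the gripper's body (75 mm by 177 mm) begins 78 mm behind the grasp point.
Start: joints at [1.085, 0.628, 0.038, 1.517, -0.027, 0.996, -0.02], TCP at [0.265, -0.594, 0.205] pointing down, gripper open.
Joint ranges: [-3.06, 3.06], [-0.37, 2.12], [-1.25, 1.32], [0.18, 2.47], [-1.1, 4.24], [0.23, 1.98], [-2.94, 2.94]. Speed limits (rad/s): [2.57, 2.57, 3.14, 3.14, 3.14, 3.14, 3.14].

## Interface

Orientations are given as a unit quaternion [w, x, y, z].
In Python, from bench import env gives the robot as it stands.
- The arm moves only by the tool drive_tool, never from a script. Its argument "steps" is a list of rows, each a list of 2 entries, a list of its own where there are three numbers: the shift along the tool's x, y, z in mm, then the turn, a rotation vector about the tool's x, y, z in degrees. In form: [[[tx, ty, tz], [ax, ay, az]], ...]. A call has exactly 5 rows; each row is the pose to reach, as a shift and turn from the pose commanded when the call began, along the tool's axes at that moment; what a row does not reach only later rows make up. A row lasts 1/12 s, in which the tool goes at most 41.7 mm and 7.16 degrees, less where a joint would pass 70% of its speed; a pose out of reach is approached as far as the arm can. A call with a gripper value outside its range is refused whole. "grip" is the opening in per cent of the stroke, from 0 (shut) to 100 (fully open), set as the call begins (left out, the last holds). The fingers move at their own pace and stop on an object; "newtons" is the grip in N (left out, the last holds). Time passes only in rows, so rows that repeat a pose let the fingers close, or fill a call up. It gives the time, the measured TCP pose, the force and the opening at its end, in the units of the state.
- env.get_obs(): the state, without advancing time (a new reading comes with each control period).
- env.snapshot(name): name is "scene" or "top"; returns a dict with "color" (480x640x3 uint8, red, green, blue), "vfov" (degrees; the focal length in pixels is half the picture's height over the tangent of half this angle, whatever the lens; pixels are square), "cx", "cy" (the principal point, pixels), "extrinsics" (4x4, takes a point from camera to world coordinates). Camera axes: x right, y down, z forward; pixel columns grow to the right and rows downward; lengths in m; the calibration is good to about 2 mm. A picture is of the moment at which its call begins. There is no depth.
- env.sign_off(): hands the job in, once; it reports no verdict.
The state is a dict: "time": time; "joint_pos": joint angles; "dq": joint speeds; "joint_torque": joint torques, N m; "position": TCP position; "tool_rot": TCP orientation; "wrist_force": force on the tool from outside, world axes, zero at the start; "wrist_torque": the same for the moment, N m; "width": opening from 0.0 (shut) to 1.0 (fully open).
Only numpy, scipy, OpenCV 4.12 (cv2) and the standard library are available. Lean on these libraries where they do the work, as an engineer would, in place of code of your own. Each camera call takes 0.05 s, during which the arm holds its last target. There are 200 camera calls.

## Working session

There is one attempt and no reset: what is moved stays moved. The work goes in short steps, Python scripts to look and compute and a tool call to move; the robot and the scene stay as the last step left them, time stands still between calls to the robot, and variables do not carry over. Pictures are saved under pics/ and viewed, about 8 in all and at most 12, crops included, and the job is handed in when it is done.

Besides the shell and the picture viewer there is one more tool, called after "Call:" as name(argument=value, ...), one argument or row to a line, values as JSON. drive_tool: Moves the arm, as the interface text tells. Its arguments: {"type":"object","properties":{"steps":{"type":"array","items":{"type":"array"}},"grip":{"type":"number"},"newtons":{"type":"number"}},"required":["steps"]}

```bash
ls; mkdir -p pics; python3 - <<'E'
from bench import env
import cv2,numpy as np
for n in("scene","top"):
    s=env.snapshot(n); cv2.imwrite(f"pics/{n}0.png",s["color"][...,::-1]); print(n,s["vfov"],s["cx"],s["cy"],np.round(s["extrinsics"],4).tolist())
print(env.get_obs())
E
```

```text
pics
scene 57.40810714056894 325.1793298156724 235.14332507193762 [[-0.0549, 0.6258, -0.7781, 1.2059], [0.9984, 0.0224, -0.0524, 0.0239], [-0.0154, -0.7797, -0.626, 0.5835], [0.0, 0.0, 0.0, 1.0]]
top 45.26739170453128 316.75349123441487 243.4165088274182 [[0.0027, -0.9945, 0.1042, 0.4399], [-0.9995, 0.0005, 0.0302, -0.0514], [-0.0301, -0.1043, -0.9941, 1.209], [0.0, 0.0, 0.0, 1.0]]
{'time': 0.1, 'joint_pos': array([ 1.08523224,  0.62920731,  0.0384712 ,  1.51824957, -0.02699687,
        0.99631232, -0.02000153]), 'dq': array([-0.00051176, -0.00298735, -0.00079524, -0.00365934,  0.00094619,
        0.00231449,  0.00124134]), 'joint_torque': array([ 3.21962565e-03, -5.50796485e+01,  1.14749394e+00, -1.87118912e+01,
       -5.21418150e-02,  1.91602955e-02,  8.54383870e-05]), 'position': array([ 0.26467582, -0.59302398,  0.20468249]), 'tool_rot': array([-8.07279833e-04,  9.78057327e-01,  2.08334293e-01, -1.88315112e-04]), 'wrist_force': array([ 0.14783237, -0.71408744, -0.8506537 ]), 'wrist_torque': array([ 0.00891732,  0.03972234, -0.05970643]), 'width': 1.0016303787423264}
```

View pics/scene0.png

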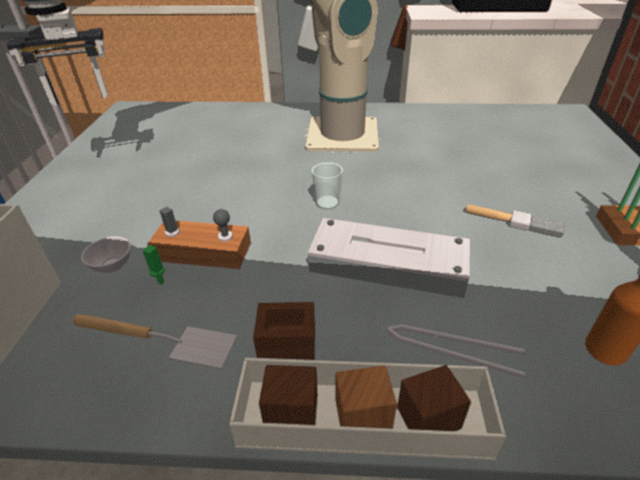

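View pics/top0.png

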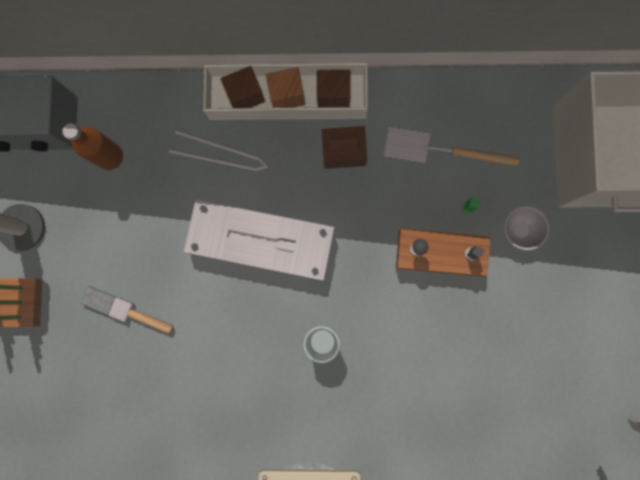

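The scene shows three lookalikes: a grey square-gripped pin at scene (169,220) / top (475,253), a round-knobbed pin at (222,222) / (420,246), and a green pin at (154,264) / (471,205). I choose the grey square-gripped one. The bed is at scene (390,250) / top (260,241). Next is one close mosaic to check this.

```bash
cat > h.py <<'E'
from bench import env
import cv2,numpy as np
def snap(n):
    s=env.snapshot(n); s["f"]=240/np.tan(np.radians(s["vfov"])/2); return s
def at_z(s,u,v,z):
    E=s["extrinsics"]; d=E[:3,:3]@[(u-s["cx"])/s["f"],(v-s["cy"])/s["f"],1]; o=E[:3,3]
    return (o+d*(z-o[2])/d[2])[:2]
def proj(s,p):
    E=s["extrinsics"]; q=E[:3,:3].T@(np.array(p)-E[:3,3]); return s["f"]*q[:2]/q[2]+[s["cx"],s["cy"]]
def crop(s,x,y,w,h,W,H):
    return cv2.resize(s["color"][y:y+h,x:x+w,::-1],(W,H),interpolation=cv2.INTER_CUBIC)
E
python3 - <<'E'
from h import *
a=snap("scene");b=snap("top")
r1=np.hstack([crop(b,180,195,160,90,533,300),crop(b,395,225,100,60,267,160).repeat(1,0) if 0 else crop(b,395,210,80+27,120,267,300)])
r2=np.hstack([crop(a,305,215,170,75,533,235),crop(a,140,200,115,101,267,235)])
cv2.imwrite("pics/m.png",np.vstack([r1,r2]))
E
```

```text
(no output)
```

View pics/m.png

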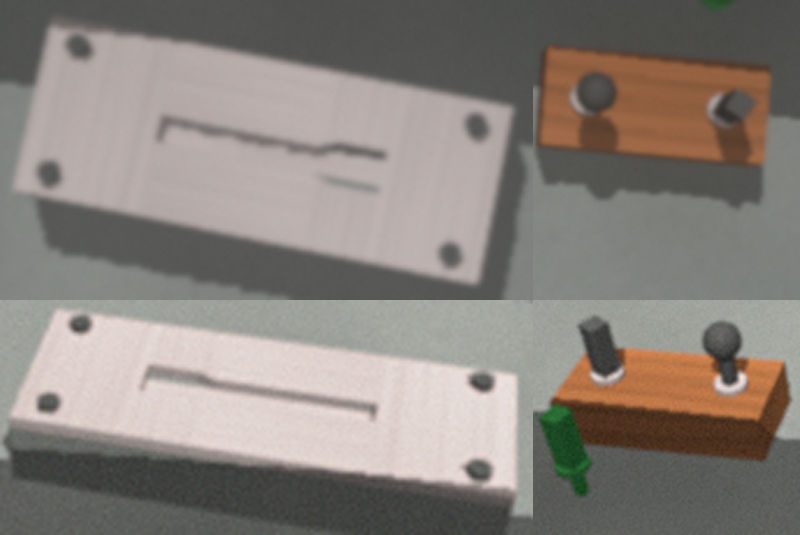

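```bash
cat > fit.py <<'E'
from h import *
from scipy.optimize import minimize
a=snap("scene");b=snap("top")
T=lambda u,v:(180+u/3.331,195+v/3.333)
B=[at_z(b,*T(*p),.055) for p in[(79,46),(477,126),(450,254),(49,173)]]
C=[at_z(b,*T(*p),.05) for p in[(52,24),(513,106),(483,284),(13,190)]]
S=lambda u,v:(305+u/3.135,215+v/3.133)
B2=[at_z(a,*S(*p),.055) for p in[(48,402),(80,323),(482,381),(479,469)]] if 0 else [at_z(a,*S(u,v-300),.055) for u,v in[(48,402),(80,323),(482,381),(479,469)]]
print("bolts top",np.round(B,4).tolist(),np.mean(B,0));print("corners top",np.round(C,4).tolist(),np.mean(C,0))
print("bolts scene",np.round(B2,4).tolist(),np.mean(B2,0))
for X in(B,C):
    d=X[0]-X[1]+X[3]-X[2]; print("yaw of +y axis rel world y",np.degrees(np.arctan2(-d[0],d[1])))
# pin: collar and top rough
P=lambda u,v:(395+(u-533)/2.495,210+v/2.5)
print("collar top cam",at_z(b,*P(727,108),.048),"gripmid",at_z(b,*P(741,104),.101))
Q=lambda u,v:(140+(u-533)/2.32,200+(v-300)/2.327)
print("collar scene",at_z(a,*Q(606,374),.049),"top",at_z(a,*Q(595,325),.101))
print("stand corners", [np.round(at_z(b,*P(*p),.045),4).tolist() for p in[(545,46),(771,68),(763,164),(540,145)]])
# silhouette fit of dark grip
def mask(s,x,y,w,h):
    c=s["color"][y:y+h,x:x+w].astype(int); return c
ca=cv2.cvtColor(a["color"],cv2.COLOR_RGB2BGR);cb=cv2.cvtColor(b["color"],cv2.COLOR_RGB2BGR)
cv2.imwrite("pics/m2.png",np.hstack([cv2.resize(ca[195:245,145:195],(400,400),interpolation=cv2.INTER_NEAREST),cv2.resize(cb[230:280,450:500],(400,400),interpolation=cv2.INTER_NEAREST)]))
E
python3 fit.py
```

```text
bolts top [[0.6321, 0.2148], [0.5824, -0.0293], [0.5048, -0.0131], [0.5539, 0.2313]] [0.56830349 0.10091932]
corners top [[0.6467, 0.233], [0.5953, -0.0511], [0.487, -0.033], [0.544, 0.2545]] [0.56823101 0.10084653]
bolts scene [[0.5862, -0.0274], [0.5078, -0.0119], [0.5572, 0.2319], [0.6348, 0.2163]] [0.57149692 0.10221819]
yaw of +y axis rel world y -11.421670543158417
yaw of +y axis rel world y -10.729126551519899
collar top cam [ 0.54171582 -0.3296945 ] gripmid [ 0.54014712 -0.32774412]
collar scene [ 0.54187211 -0.32628025] top [ 0.54274365 -0.32275319]
stand corners [[0.5925, -0.1847], [0.5744, -0.3666], [0.4969, -0.358], [0.512, -0.1797]]
```

View pics/m2.png

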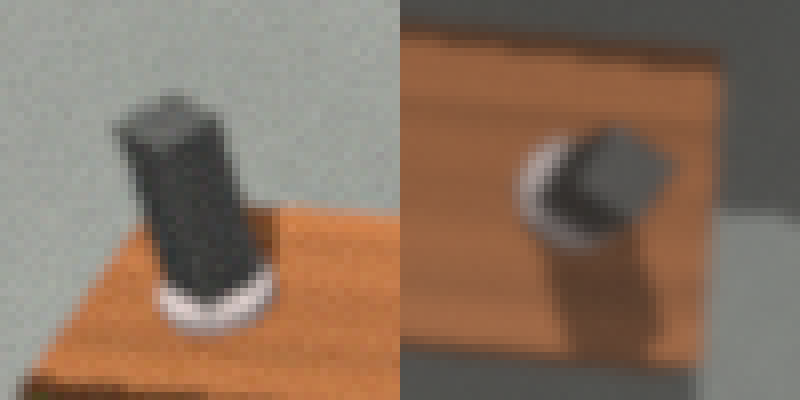

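Square pin: scene crop shows square top at left crop (165,125), collar at (213,305); top view shows the grip top square at crop (625,172), turned by about 40°. Next is a silhouette fit for position and yaw.

```bash
cat > fit2.py <<'E'
from h import *
from itertools import product
def fit(imgs,boxes,z0,z1,x0,y0,rng=6):
    ms=[]
    for s,(x,y,w,h) in zip(imgs,boxes):
        c=cv2.resize(s["color"][y:y+h,x:x+w],None,fx=4,fy=4,interpolation=cv2.INTER_CUBIC); hsv=cv2.cvtColor(c,cv2.COLOR_RGB2HSV)
        m=((hsv[...,1]<70)&(hsv[...,2]<108)).astype(np.uint8)
        n,l,st,ce=cv2.connectedComponentsWithStats(m); 
        u,v=(proj(s,(x0,y0,(z0+z1)/2))-[x,y])*4; k=l[int(v),int(u)]; m=(l==k)&(k>0)
        print("area",m.sum()/16,st[k]/4); ms.append(m)
    best=[]
    for dx,dy,yaw in product(range(-rng,rng+1,1),range(-rng,rng+1,1),range(0,90,3)):
        r=0
        for s,(x,y,w,h),m in zip(imgs,boxes,ms):
            a=np.radians(yaw); R=np.array([[np.cos(a),-np.sin(a)],[np.sin(a),np.cos(a)]])
            pts=[(proj(s,(*(R@[i*.009,j*.009]+[x0+dx/1e3,y0+dy/1e3]),z))-[x-.5+.125,y-.5+.125])*4 for i in(-1,1) for j in(-1,1) for z in(z0,z1)]
            t=np.zeros(m.shape,np.uint8); cv2.fillConvexPoly(t,cv2.convexHull(np.array(pts).round().astype(np.int32)),1)
            r+=(m&(t>0)).sum()/(m|(t>0)).sum()
        best.append((r,dx,dy,yaw))
    best.sort(reverse=True); return best[:6]
if __name__=="__main__":
    a=snap("scene");b=snap("top")
    for I,X in(([a],[(145,195,50,50)]),([b],[(455,232,34,30)]),([a,b],[(145,195,50,50),(455,232,34,30)])):
        print(fit(I,X,.051,.101,.5415,-.327))
E
python3 fit2.py
```

```text
area 271.5625 [  14.75   12.75   18.25   25.   1086.25]
[(np.float64(0.8572850318471338), -3, 0, 42), (np.float64(0.8553496712492529), -5, -1, 42), (np.float64(0.8511964608887995), 0, 2, 39), (np.float64(0.8510888758092996), -5, -1, 45), (np.float64(0.8510216226939099), 0, 2, 42), (np.float64(0.8497388509441542), -5, -1, 39)]
area 159.25 [ 12.25  14.25  16.5   15.   637.  ]
[(np.float64(0.8463687150837989), -2, 1, 45), (np.float64(0.8431303116147308), -2, 1, 39), (np.float64(0.8423104181431609), -2, 1, 36), (np.float64(0.8408376963350785), -2, 1, 42), (np.float64(0.8398749565821466), -2, 1, 48), (np.float64(0.8367488711358111), -2, 2, 45)]
area 271.5625 [  14.75   12.75   18.25   25.   1086.25]
area 159.25 [ 12.25  14.25  16.5   15.   637.  ]
[(np.float64(1.6906827591671783), -2, 1, 39), (np.float64(1.6838880350219751), -2, 1, 45), (np.float64(1.6837427683698132), -2, 1, 42), (np.float64(1.6775640421571318), -1, 1, 42), (np.float64(1.6748018305497077), -2, 1, 36), (np.float64(1.6737339558788311), -1, 1, 45)]
```

Call:
drive_tool(
  steps=[
    [[36,-13,0],[0,0,0]],
    [[72,-26,0],[0,0,0]],
    [[108,-39,0],[0,0,0]],
    [[144,-52,0],[0,0,0]],
    [[180,-66,0],[0,0,0]],
  ],
  grip=100,
)

```text
time: 0.82
position: [0.4035, -0.4588, 0.2056]
tool_rot: [0.0, 0.978, 0.208, 0.0]
wrist_force: [0.4, -0.5, 0.2]
width: 0.999
```

Call:
drive_tool(
  steps=[
    [[36,-13,5],[0,0,-4]],
    [[72,-26,10],[0,0,-8]],
    [[108,-39,15],[0,0,-12]],
    [[144,-52,20],[0,0,-16]],
    [[180,-66,25],[0,0,-19]],
  ],
)

```text
time: 1.23
position: [0.5411, -0.3251, 0.1805]
tool_rot: [0.0, 0.93, 0.368, 0.0]
wrist_force: [0.0, -0.6, 0.0]
width: 1.0
```

```bash
cat >> h.py <<'E'
from scipy.spatial.transform import Rotation as Ro
def rel(x,y,z,ang):
    "shift (mm) and turn (deg) in tool axes to reach world xyz (m), tool down with tool x at ang deg"
    o=env.get_obs(); R=Ro.from_quat(np.roll(o["tool_rot"],-1)); 
    a=np.radians(ang); G=Ro.from_matrix(np.array([[np.cos(a),np.sin(a),0],[np.sin(a),-np.cos(a),0],[0,0,-1]]))
    X=R.as_matrix()[:,0]
    print("t",round(o["time"],2),"pos",np.round(o["position"]*1e3,1),"xang",round(np.degrees(np.arctan2(X[1],X[0])),1),"tilt",np.round(R.as_matrix()[:2,2],4),"F",np.round(o["wrist_force"],2),"w",round(o["width"],3))
    print("shift",np.round(R.inv().apply(np.array([x,y,z])-o["position"])*1e3,1),"turn",np.round((R.inv()*G).as_rotvec(degrees=True),1))
E
python3 - <<'E'
from h import *
rel(.540,-.326,.12,43)
a=snap("scene");b=snap("top")
A=a["color"][...,::-1].copy()
u,v=proj(a,(.54,-.326,.1)).astype(int);p,q=proj(b,(.54,-.326,.1)).astype(int)
cv2.imwrite("pics/c.png",np.hstack([crop(a,u-50,v-60,100,100,400,400),crop(b,p-50,q-50,100,100,400,400)]))
E
```

```text
t 1.23 pos [ 541.1 -325.1  180.5] xang 43.2 tilt [ 0.0004 -0.0003] F [ 0.01 -0.6   0.04] w 1.0
shift [-1.4 -0.1 60.5] turn [ 0.  -0.   0.2]
```

View pics/c.png

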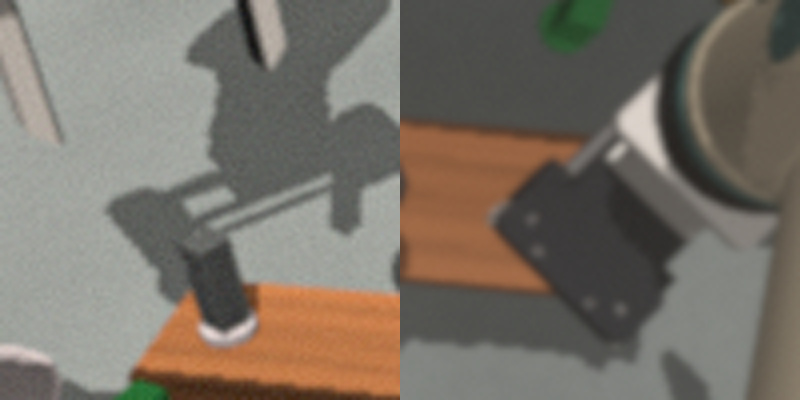

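The picture shows the jaws turned along the pin's diagonal-set faces, with the pin centred below: grip top at left crop (205,240), white collar at (228,325). Next I narrow the jaws and descend.

Call:
drive_tool(
  steps=[
    [[-1,0,25],[0,0,0]],
    [[-1,0,50],[0,0,0]],
    [[-1,0,75],[0,0,0]],
    [[-1,0,100],[0,0,0]],
    [[-1,0,120],[0,0,0]],
  ],
  grip=50,
)

```text
time: 1.75
position: [0.5382, -0.3272, 0.0588]
tool_rot: [-0.0, 0.93, 0.367, -0.001]
wrist_force: [-0.2, -0.2, -0.4]
width: 0.682
```

Call:
drive_tool(
  steps=[
    [[0,0,0],[0,0,0]],
    [[0,0,0],[0,0,0]],
    [[0,0,0],[0,0,0]],
    [[0,0,0],[0,0,0]],
    [[0,0,0],[0,0,0]],
  ],
  grip=0,
  newtons=20,
)

```text
time: 2.17
position: [0.5402, -0.3277, 0.0621]
tool_rot: [0.001, 0.93, 0.367, 0.001]
wrist_force: [0.5, -0.9, 0.9]
width: 0.327
```

```bash
python3 - <<'E'
from h import *
rel(.540,-.326,.06,43)
b=snap("scene")
u,v=proj(b,(.54,-.326,.1)).astype(int)
cv2.imwrite("pics/d.png",crop(b,u-50,v-60,100,100,400,400))
E
```

```text
t 2.17 pos [ 540.2 -327.7   62.1] xang 43.0 tilt [ 0.0025 -0.0014] F [ 0.52 -0.91  0.88] w 0.327
shift [ 1.  -1.3  2.1] turn [ 0.2 -0.   0. ]
```

Call:
drive_tool(
  steps=[
    [[0,0,0],[0,0,0]],
    [[0,0,0],[0,0,0]],
    [[0,0,0],[0,0,0]],
    [[0,0,0],[0,0,0]],
    [[0,0,0],[0,0,0]],
  ],
  newtons=40,
)

```text
time: 2.63
position: [0.5397, -0.3268, 0.0614]
tool_rot: [0.0, 0.93, 0.367, 0.0]
wrist_force: [-0.6, 1.0, 6.3]
width: 0.188
```

```bash
python3 - <<'E'
from h import *
rel(.540,-.326,.06,43)
E
```

```text
t 2.63 pos [ 539.7 -326.8   61.4] xang 43.1 tilt [ 0.001  -0.0001] F [-0.63  1.01  6.34] w 0.188
shift [ 0.8 -0.4  1.4] turn [ 0.  -0.   0.1]
```

Call:
drive_tool(
  steps=[
    [[0,0,-10],[0,0,0]],
    [[0,0,-35],[0,0,0]],
    [[0,0,-65],[0,0,0]],
    [[0,0,-95],[0,0,0]],
    [[0,0,-125],[0,0,0]],
  ],
)

```text
time: 3.05
position: [0.5385, -0.3269, 0.1867]
tool_rot: [-0.0, 0.93, 0.367, -0.0]
wrist_force: [0.1, 0.2, -2.7]
width: 0.195
```

```bash
python3 - <<'E'
from h import *
rel(.558,.0427,.187,78.6)
b=snap("scene")
u,v=proj(b,(.54,-.326,.13)).astype(int)
cv2.imwrite("pics/e.png",crop(b,u-80,v-70,180,130,720,520))
E
```

```text
t 3.05 pos [ 538.5 -326.9  186.7] xang 43.0 tilt [-0.0011  0.0003] F [ 0.13  0.17 -2.69] w 0.195
shift [ 2.665e+02 -2.568e+02 -2.000e-01] turn [ -0.1   0.  -35.6]
```

View pics/e.png

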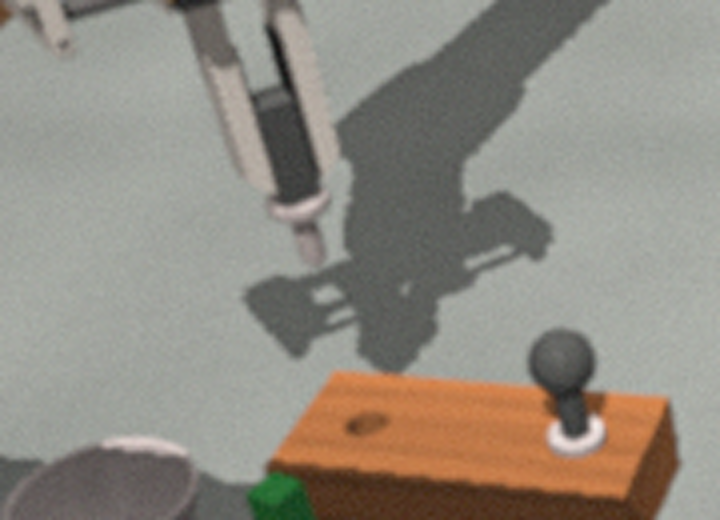

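The pin (crop (295,160)) hangs straight in the jaws, its shank at (310,240) clear of the stand; the round pin is undisturbed at (565,390). Now I carry it over the pocket.

Call:
drive_tool(
  steps=[
    [[26,-25,0],[0,0,0]],
    [[53,-51,0],[0,0,0]],
    [[80,-77,0],[0,0,0]],
    [[107,-103,0],[0,0,0]],
    [[133,-128,0],[0,0,0]],
  ],
)

```text
time: 3.52
position: [0.5485, -0.1408, 0.1855]
tool_rot: [-0.0, 0.93, 0.367, -0.0]
wrist_force: [0.0, -0.0, -1.7]
width: 0.191
```

Call:
drive_tool(
  steps=[
    [[27,-26,0],[0,0,-7]],
    [[53,-51,0],[0,0,-14]],
    [[80,-77,0],[0,0,-21]],
    [[107,-103,0],[0,0,-28]],
    [[133,-128,0],[0,0,-35]],
  ],
)

```text
time: 3.93
position: [0.5584, 0.0435, 0.1857]
tool_rot: [0.0, 0.775, 0.632, -0.0]
wrist_force: [0.4, 0.7, -1.9]
width: 0.194
```

Call:
drive_tool(
  steps=[
    [[0,0,20],[0,0,0]],
    [[0,0,40],[0,0,0]],
    [[0,0,55],[0,0,0]],
    [[0,0,67],[0,0,0]],
    [[0,0,67],[0,0,0]],
  ],
)

```text
time: 4.35
position: [0.5567, 0.0411, 0.1161]
tool_rot: [-0.001, 0.777, 0.63, -0.002]
wrist_force: [-1.3, -0.7, -2.6]
width: 0.192
```

```bash
python3 - <<'E'
from h import *
rel(.558,.0427,.12,78.6)
a=snap("scene");b=snap("top")
u,v=proj(a,(.558,.0427,.07)).astype(int); print("scene crop origin",u-50,v-60)
p,q=proj(b,(.558,.0427,.07)).astype(int)
cv2.imwrite("pics/f.png",np.hstack([crop(a,u-40,v-60,100,120,500,600),crop(b,p-40,q-60,60,120,300,600)]))
for y in(-75,-45,-31,65):
  for x in((-13,13) if y<-40 else (-8,8)):
    th=np.radians(-11.4);w=np.array([.570,.1015])+np.array([[np.cos(th),-np.sin(th)],[np.sin(th),np.cos(th)]])@[x/1e3,y/1e3]
    print(x,y,(proj(a,(*w,.05))-[u-40,v-60])*5)
f=env.get_obs()["position"]; print("foot px",(proj(a,(f[0],f[1],f[2]-.0464))-[u-40,v-60])*5)
E
```

```text
t 4.35 pos [556.7  41.1 116.1] xang 78.1 tilt [-0.005 -0.001] F [-1.35 -0.71 -2.58] w 0.192
shift [ 1.8  1.  -3.9] turn [-0.3  0.1 -0.5]
scene crop origin 308 172
-13 -75 [167.98851712 318.09497705]
13 -75 [153.86698105 359.94515609]
-13 -45 [244.3703617  329.46006698]
13 -45 [231.95632216 371.89256529]
-8 -31 [278.20938732 342.87888607]
8 -31 [271.07195032 369.15883386]
-8 65 [533.16115118 381.01597298]
8 65 [529.66006588 408.50872537]
foot px [198.06065164 300.02671852]
```

View pics/f.png

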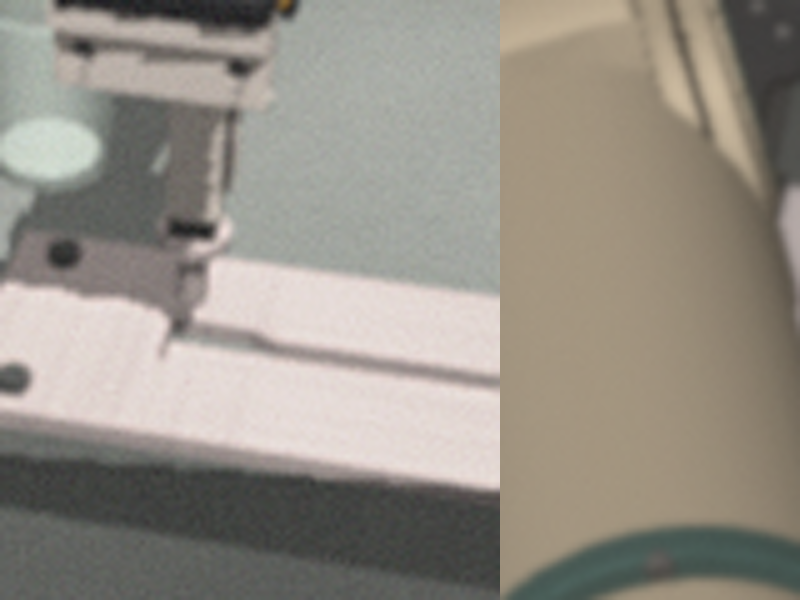

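Crop: the pocket's end wall is at (165,345), its taper at (250,340); the pin's foot at (192,300) hangs over the pocket. Calibration agrees within 2–3 mm. Next I lower it gently.

Call:
drive_tool(
  steps=[
    [[2,1,5],[0,0,0]],
    [[2,1,10],[0,0,0]],
    [[2,1,15],[0,0,0]],
    [[2,1,19],[0,0,0]],
    [[2,1,21],[0,0,0]],
  ],
)

```text
time: 4.87
position: [0.5599, 0.0433, 0.0969]
tool_rot: [-0.0, 0.777, 0.63, -0.0]
wrist_force: [0.3, -0.3, -2.6]
width: 0.189
```

Call:
drive_tool(
  steps=[
    [[0,0,0],[0,0,0]],
    [[0,0,0.5],[0,0,0]],
    [[0,0,1],[0,0,0]],
    [[0,0,1.5],[0,0,0]],
    [[0,0,2],[0,0,0]],
  ],
)

```text
time: 5.28
position: [0.5603, 0.0434, 0.0956]
tool_rot: [0.0, 0.777, 0.63, 0.0]
wrist_force: [0.2, -0.8, -3.2]
width: 0.193
```

```bash
python3 - <<'E'
from h import *
rel(.558,.0427,.088,78.6)
E
```

```text
t 5.28 pos [560.3  43.4  95.6] xang 78.1 tilt [0.0004 0.    ] F [ 0.17 -0.78 -3.19] w 0.193
shift [-1.2 -2.1  7.6] turn [ 0.  -0.  -0.5]
```

Call:
drive_tool(
  steps=[
    [[-1,-2,0],[0,0,0]],
    [[-1,-2,1],[0,0,0]],
    [[-1,-2,2],[0,0,0]],
    [[-1,-2,3],[0,0,0]],
    [[-1,-2,4],[0,0,0]],
  ],
)

```text
time: 5.7
position: [0.558, 0.0429, 0.0914]
tool_rot: [-0.0, 0.777, 0.63, 0.0]
wrist_force: [-0.6, -0.1, -2.3]
width: 0.193
```

Call:
drive_tool(
  steps=[
    [[0,0,0.5],[0,0,0]],
    [[0,0,1],[0,0,0]],
    [[0,0,1.5],[0,0,0]],
    [[0,0,1.5],[0,0,0]],
    [[0,0,1.5],[0,0,0]],
  ],
)

```text
time: 6.12
position: [0.558, 0.0429, 0.09]
tool_rot: [-0.0, 0.777, 0.63, 0.0]
wrist_force: [-0.0, -0.7, -2.5]
width: 0.19
```

Call:
drive_tool(
  steps=[
    [[0,0,0.5],[0,0,0]],
    [[0,0,1],[0,0,0]],
    [[0,0,1],[0,0,0]],
    [[0,0,1],[0,0,0]],
    [[0,0,1],[0,0,0]],
  ],
)

```text
time: 6.53
position: [0.558, 0.0429, 0.089]
tool_rot: [0.0, 0.777, 0.63, 0.0]
wrist_force: [0.4, 0.1, -1.8]
width: 0.195
```

Call:
drive_tool(
  steps=[
    [[0,0,0.5],[0,0,0]],
    [[0,0,1],[0,0,0]],
    [[0,0,1],[0,0,0]],
    [[0,0,1],[0,0,0]],
    [[0,0,1],[0,0,0]],
  ],
)

```text
time: 6.95
position: [0.5581, 0.0429, 0.0883]
tool_rot: [0.0, 0.777, 0.63, 0.0]
wrist_force: [-1.0, -0.3, 3.4]
width: 0.191
```

Call:
drive_tool(
  steps=[
    [[0,0,0.5],[0,0,0]],
    [[0,0,0.7],[0,0,0]],
    [[0,0,0.7],[0,0,0]],
    [[0,0,0.7],[0,0,0]],
    [[0,0,0.7],[0,0,0]],
  ],
)

```text
time: 7.37
position: [0.5582, 0.0429, 0.0882]
tool_rot: [0.0, 0.777, 0.63, 0.0]
wrist_force: [-3.3, 0.1, 7.5]
width: 0.193
```

Call:
drive_tool(
  steps=[
    [[3,0,0],[0,0,0]],
    [[6,0,0],[0,0,0]],
    [[9,0,0],[0,0,0]],
    [[12,0,0],[0,0,0]],
    [[14,0,0],[0,0,0]],
  ],
)

```text
time: 7.78
position: [0.5613, 0.0535, 0.0882]
tool_rot: [0.002, 0.777, 0.629, -0.001]
wrist_force: [-1.8, -5.2, 8.3]
width: 0.186
```

Call:
drive_tool(
  steps=[
    [[2,0,0],[0,0,0]],
    [[4,0,0],[0,0,0]],
    [[6,0,0],[0,0,0]],
    [[8,0,0],[0,0,0]],
    [[10,0,0],[0,0,0]],
  ],
)

```text
time: 8.2
position: [0.5635, 0.063, 0.0882]
tool_rot: [0.002, 0.777, 0.629, -0.001]
wrist_force: [-1.4, -4.8, 8.1]
width: 0.188
```

Call:
drive_tool(
  steps=[
    [[2,0,0],[0,0,0]],
    [[4,0,0],[0,0,0]],
    [[6,0,0],[0,0,0]],
    [[8,0,0],[0,0,0]],
    [[10,0,0],[0,0,0]],
  ],
)

```text
time: 8.62
position: [0.5648, 0.0706, 0.088]
tool_rot: [0.002, 0.778, 0.629, -0.003]
wrist_force: [-1.9, -10.2, 8.5]
width: 0.19
```

```bash
cat >> h.py <<'E'
def st(th=-11.4,c=(.570,.1015)):
    o=env.get_obs(); a=np.radians(th); R=np.array([[np.cos(a),-np.sin(a)],[np.sin(a),np.cos(a)]])
    M=Ro.from_quat(np.roll(o["tool_rot"],-1)).as_matrix()
    print("t",round(o["time"],2),"bed xy",np.round(R.T@(o["position"][:2]-c)*1e3,1),"z",round(o["position"][2]*1e3,1),"F bed",np.round(R.T@o["wrist_force"][:2],1),"Fz",round(o["wrist_force"][2],1),"tilt",np.round(np.degrees(R.T@M[:2,2]),2),"T",np.round(R.T@o["wrist_torque"][:2],2))
E
python3 -c "from h import *;st()"
```

```text
t 8.62 bed xy [  1.  -31.4] z 88.0 F bed [  0.2 -10.3] Fz 8.5 tilt [ 0.01 -0.41] T [-2.91  0.18]
```

Call:
drive_tool(
  steps=[
    [[1,0,0],[0,0,0]],
    [[2,0,0],[0,0,0]],
    [[2,0,0],[0,0,0]],
    [[2,0,0],[0,0,0]],
    [[2,0,0],[0,0,0]],
  ],
)

```text
time: 9.03
position: [0.5648, 0.0726, 0.0879]
tool_rot: [0.002, 0.778, 0.629, -0.003]
wrist_force: [-2.2, -8.2, 8.9]
width: 0.187
```

```bash
python3 -c "from h import *;st()"
```

```text
t 9.03 bed xy [  0.7 -29.4] z 87.9 F bed [-0.5 -8.5] Fz 8.9 tilt [-0.03 -0.41] T [-2.65  0.08]
```

Call:
drive_tool(
  steps=[
    [[1,-0.5,0],[0,0,0]],
    [[2,-1,0],[0,0,0]],
    [[3,-1,0],[0,0,0]],
    [[4,-1,0],[0,0,0]],
    [[5,-1,0],[0,0,0]],
  ],
)

```text
time: 9.45
position: [0.5653, 0.0796, 0.0879]
tool_rot: [0.001, 0.777, 0.629, -0.002]
wrist_force: [-1.8, -4.9, 7.8]
width: 0.186
```

```bash
python3 -c "from h import *;st()"
```

```text
t 9.45 bed xy [ -0.3 -22.4] z 87.9 F bed [-0.8 -5.2] Fz 7.8 tilt [ 0.   -0.26] T [-1.82  0.18]
```

Call:
drive_tool(
  steps=[
    [[1,0,0],[0,0,0]],
    [[2,0,0],[0,0,0]],
    [[3,0,0],[0,0,0]],
    [[4,0,0],[0,0,0]],
    [[5,0,0],[0,0,0]],
  ],
)

```text
time: 9.87
position: [0.5663, 0.0844, 0.0879]
tool_rot: [0.001, 0.777, 0.629, -0.002]
wrist_force: [-2.4, -5.5, 8.2]
width: 0.189
```

```bash
python3 -c "from h import *;st()"
```

```text
t 9.87 bed xy [ -0.3 -17.5] z 87.9 F bed [-1.2 -5.9] Fz 8.2 tilt [-0.   -0.27] T [-1.89  0.19]
```

Call:
drive_tool(
  steps=[
    [[1,0,0],[0,0,0]],
    [[2,0,0],[0,0,0]],
    [[3,0,0],[0,0,0]],
    [[4,0,0],[0,0,0]],
    [[5,0,0],[0,0,0]],
  ],
)

```text
time: 10.28
position: [0.5673, 0.0892, 0.0879]
tool_rot: [0.002, 0.777, 0.629, -0.002]
wrist_force: [-3.1, -5.4, 7.7]
width: 0.191
```

```bash
python3 -c "from h import *;st()"
```

```text
t 10.28 bed xy [ -0.2 -12.6] z 87.9 F bed [-2.  -5.9] Fz 7.7 tilt [-0.01 -0.28] T [-1.91  0.22]
```

Call:
drive_tool(
  steps=[
    [[1,-0.4,0],[0,0,0]],
    [[2,-0.5,0],[0,0,0]],
    [[3,-0.5,0],[0,0,0]],
    [[4,-0.5,0],[0,0,0]],
    [[5,-0.5,0],[0,0,0]],
  ],
)

```text
time: 10.7
position: [0.5683, 0.0947, 0.0879]
tool_rot: [0.002, 0.777, 0.629, -0.001]
wrist_force: [-1.0, -5.4, 7.9]
width: 0.19
```

Call:
drive_tool(
  steps=[
    [[1,-0.1,0],[0,0,0]],
    [[2,-0.1,0],[0,0,0]],
    [[3,-0.1,0],[0,0,0]],
    [[4,-0.1,0],[0,0,0]],
    [[5,-0.1,0],[0,0,0]],
  ],
)

```text
time: 11.12
position: [0.5693, 0.0997, 0.0879]
tool_rot: [0.002, 0.777, 0.629, -0.001]
wrist_force: [-0.9, -5.7, 7.6]
width: 0.188
```

Call:
drive_tool(
  steps=[
    [[1,-0.1,0],[0,0,0]],
    [[2,-0.1,0],[0,0,0]],
    [[3,-0.1,0],[0,0,0]],
    [[4,-0.1,0],[0,0,0]],
    [[5,-0.1,0],[0,0,0]],
  ],
)

```text
time: 11.53
position: [0.5702, 0.1046, 0.0879]
tool_rot: [0.002, 0.777, 0.629, -0.001]
wrist_force: [-1.6, -5.8, 7.1]
width: 0.192
```

Call:
drive_tool(
  steps=[
    [[1,-0.2,0.2],[0,0,0]],
    [[2,-0.2,0.2],[0,0,0]],
    [[3,-0.2,0.2],[0,0,0]],
    [[4,-0.2,0.2],[0,0,0]],
    [[5,-0.2,0.2],[0,0,0]],
  ],
)

```text
time: 11.95
position: [0.5712, 0.1091, 0.0879]
tool_rot: [0.002, 0.777, 0.629, -0.001]
wrist_force: [-0.8, -5.2, 8.0]
width: 0.187
```

Call:
drive_tool(
  steps=[
    [[1,-0.1,0],[0,0,0]],
    [[2,-0.1,0],[0,0,0]],
    [[3,-0.1,0],[0,0,0]],
    [[4,-0.1,0],[0,0,0]],
    [[5,-0.1,0],[0,0,0]],
  ],
)

```text
time: 12.37
position: [0.5721, 0.114, 0.0879]
tool_rot: [0.002, 0.777, 0.629, -0.001]
wrist_force: [-1.7, -6.1, 8.8]
width: 0.191
```

Call:
drive_tool(
  steps=[
    [[1,-0.2,0],[0,0,0]],
    [[2,-0.2,0],[0,0,0]],
    [[3,-0.2,0],[0,0,0]],
    [[4,-0.2,0],[0,0,0]],
    [[5,-0.2,0],[0,0,0]],
  ],
)

```text
time: 12.78
position: [0.5731, 0.1191, 0.0879]
tool_rot: [0.002, 0.777, 0.629, -0.001]
wrist_force: [-1.1, -5.6, 8.5]
width: 0.184
```

Call:
drive_tool(
  steps=[
    [[1,-0.1,0],[0,0,0]],
    [[2,-0.1,0],[0,0,0]],
    [[3,-0.1,0],[0,0,0]],
    [[4,-0.1,0],[0,0,0]],
    [[5,-0.1,0],[0,0,0]],
  ],
)

```text
time: 13.2
position: [0.5742, 0.1252, 0.0877]
tool_rot: [0.001, 0.777, 0.629, -0.0]
wrist_force: [0.2, -3.4, 4.0]
width: 0.189
```

Call:
drive_tool(
  steps=[
    [[0.5,0,0.5],[0,0,0]],
    [[1,0,1],[0,0,0]],
    [[1.5,0,1],[0,0,0]],
    [[2,0,1],[0,0,0]],
    [[2,0,1],[0,0,0]],
  ],
)

```text
time: 13.62
position: [0.5736, 0.1302, 0.0856]
tool_rot: [-0.001, 0.777, 0.63, -0.0]
wrist_force: [-0.3, 0.3, -2.4]
width: 0.193
```

```bash
python3 -c "from h import *;st()"
```

```text
t 13.62 bed xy [-2.1 28.9] z 85.6 F bed [-0.3  0.2] Fz -2.4 tilt [-0.05  0.03] T [ 0.03 -0.05]
```

It has dropped in: z is below floor level, with no side forces. Lowering gently.

Call:
drive_tool(
  steps=[
    [[0,0,1],[0,0,0]],
    [[0,0,2],[0,0,0]],
    [[0,0,3],[0,0,0]],
    [[0,0,3],[0,0,0]],
    [[0,0,3],[0,0,0]],
  ],
)

```text
time: 14.03
position: [0.5739, 0.1295, 0.0829]
tool_rot: [-0.0, 0.777, 0.63, -0.0]
wrist_force: [0.8, -0.0, -2.2]
width: 0.188
```

```bash
python3 -c "from h import *;st()"
```

```text
t 14.03 bed xy [-1.8 28.2] z 82.9 F bed [0.8 0.1] Fz -2.2 tilt [-0.02  0.  ] T [0.06 0.02]
```

Call:
drive_tool(
  steps=[
    [[0,0,1.5],[0,0,0]],
    [[0,0,3],[0,0,0]],
    [[0,0,4.5],[0,0,0]],
    [[0,0,6],[0,0,0]],
    [[0,0,6],[0,0,0]],
  ],
)

```text
time: 14.45
position: [0.574, 0.1294, 0.0768]
tool_rot: [-0.0, 0.777, 0.63, -0.0]
wrist_force: [0.5, 0.2, -1.5]
width: 0.188
```

```bash
python3 -c "from h import *;st()"
```

```text
t 14.45 bed xy [-1.6 28.1] z 76.8 F bed [0.5 0.3] Fz -1.5 tilt [-0.01 -0.  ] T [ 0.09 -0.02]
```

Call:
drive_tool(
  steps=[
    [[0,0,1.5],[0,0,0]],
    [[0,0,3],[0,0,0]],
    [[0,0,4.5],[0,0,0]],
    [[0,0,6],[0,0,0]],
    [[0,0,7],[0,0,0]],
  ],
)

```text
time: 14.87
position: [0.574, 0.1294, 0.0699]
tool_rot: [0.0, 0.777, 0.63, 0.0]
wrist_force: [0.3, 0.3, -1.3]
width: 0.189
```

Call:
drive_tool(
  steps=[
    [[0,0,0.5],[0,0,0]],
    [[0,0,1],[0,0,0]],
    [[0,0,1.5],[0,0,0]],
    [[0,0,2],[0,0,0]],
    [[0,0,2],[0,0,0]],
  ],
)

```text
time: 15.28
position: [0.574, 0.1294, 0.068]
tool_rot: [0.0, 0.777, 0.63, 0.0]
wrist_force: [0.5, -0.6, -1.6]
width: 0.191
```

Call:
drive_tool(
  steps=[
    [[0,0,0.5],[0,0,0]],
    [[0,0,1],[0,0,0]],
    [[0,0,1.5],[0,0,0]],
    [[0,0,1.5],[0,0,0]],
    [[0,0,1.5],[0,0,0]],
  ],
)

```text
time: 15.7
position: [0.574, 0.1294, 0.0666]
tool_rot: [0.0, 0.777, 0.63, -0.0]
wrist_force: [-0.3, -0.9, -1.4]
width: 0.189
```

```bash
python3 -c "from h import *;st()"
```

```text
t 15.7 bed xy [-1.6 28.1] z 66.6 F bed [-0.1 -0.9] Fz -1.4 tilt [-0. -0.] T [ 0.07 -0.09]
```

Call:
drive_tool(
  steps=[
    [[0,0,0.5],[0,0,0]],
    [[0,0,1],[0,0,0]],
    [[0,0,1],[0,0,0]],
    [[0,0,1],[0,0,0]],
    [[0,0,1],[0,0,0]],
  ],
)

```text
time: 16.12
position: [0.5741, 0.1294, 0.0663]
tool_rot: [0.0, 0.777, 0.63, 0.0]
wrist_force: [-0.7, -0.9, 6.7]
width: 0.19
```

```bash
python3 -c "from h import *;st()"
```

```text
t 16.12 bed xy [-1.5 28.2] z 66.3 F bed [-0.5 -1. ] Fz 6.7 tilt [0.02 0.  ] T [-0.22  0.34]
```

Contact came at z = 66.3 mm, 22 mm below the floor-contact height, so the pin is home. Now I release and rise straight up.

Call:
drive_tool(
  steps=[
    [[0,0,-0.6],[0,0,0]],
    [[0,0,-0.6],[0,0,0]],
    [[0,0,-0.6],[0,0,0]],
    [[0,0,-0.6],[0,0,0]],
    [[0,0,-0.6],[0,0,0]],
  ],
)

```text
time: 16.53
position: [0.574, 0.1294, 0.0663]
tool_rot: [0.0, 0.777, 0.63, 0.0]
wrist_force: [-0.9, -0.6, 3.3]
width: 0.189
```

Call:
drive_tool(
  steps=[
    [[0,0,0],[0,0,0]],
    [[0,0,0],[0,0,0]],
    [[0,0,0],[0,0,0]],
    [[0,0,0],[0,0,0]],
    [[0,0,0],[0,0,0]],
  ],
  grip=60,
)

```text
time: 16.95
position: [0.574, 0.1294, 0.0661]
tool_rot: [-0.0, 0.777, 0.63, 0.0]
wrist_force: [0.4, 0.6, 1.3]
width: 0.508
```

Call:
drive_tool(
  steps=[
    [[0,0,0],[0,0,0]],
    [[0,0,0],[0,0,0]],
    [[0,0,-10],[0,0,0]],
    [[0,0,-30],[0,0,0]],
    [[0,0,-60],[0,0,0]],
  ],
)

```text
time: 17.37
position: [0.5721, 0.1289, 0.1253]
tool_rot: [-0.001, 0.777, 0.63, -0.002]
wrist_force: [0.5, 0.8, 0.2]
width: 0.6
```

Call:
drive_tool(
  steps=[
    [[0,0,-20],[0,0,0]],
    [[-35,0,-30],[0,0,0]],
    [[-70,0,-40],[0,0,0]],
    [[-105,0,-50],[0,0,0]],
    [[-140,0,-60],[0,0,0]],
  ],
)

```text
time: 17.78
position: [0.5446, -0.0088, 0.1876]
tool_rot: [0.0, 0.777, 0.63, 0.0]
wrist_force: [1.0, 0.1, -0.3]
width: 0.602
```

```bash
python3 - <<'E'
from h import *
st()
a=snap("scene");b=snap("top")
u,v=proj(a,(.574,.129,.07)).astype(int);p,q=proj(b,(.574,.129,.07)).astype(int)
cv2.imwrite("pics/g.png",np.vstack([np.hstack([crop(a,u-50,v-50,100,75,400,300),crop(b,p-50,q-40,100,75,400,300)]),np.hstack([crop(a,0,0,640,480,400,300),crop(b,0,0,640,480,400,300)])]))
for z in(.05,.106): print((proj(a,(.574,.129,z))-[u-50,v-50])*4)
E
```

```text
t 17.78 bed xy [  -3.1 -113.2] z 187.6 F bed [1.  0.3] Fz -0.3 tilt [0.06 0.  ] T [-0.05 -0.12]
[196.63467388 233.48367345]
[208.8166211  138.16402241]
```

View pics/g.png

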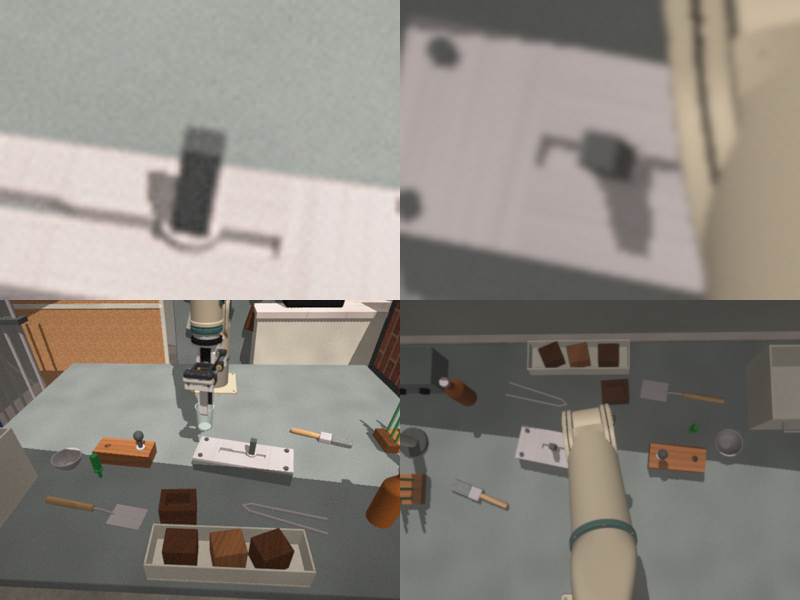

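The last picture shows the pin standing upright in the groove, collar on the plate at crop (190,235) and grip top at (205,138), close to the predicted (209,138) for a fully home pin. The round pin, tumbler and wooden mould are unmoved, and the arm is clear.

```bash
python3 -c "from bench import env;print(env.sign_off())"
```

```text
the job is handed in; nothing more can be done
None
```

The square pin is in the hidden socket, fully home and released, and the job is handed in at about 18 s of the 61 s allowed.

- **Steps:** I took the pin from the stand and set its foot down in the pocket. I slid it along the groove under about 10 N of downward load without lifting it. It dropped into the socket at about bed y = +28 mm, and I lowered it home and let go.
- **Height:** The pin seated 22 mm below its floor-contact height (TCP 88.3 mm to 66.3 mm), which is what the collar on the plate should give.
- **Forces:** Readings at the end of each move showed at most about 11 N down on the bed and 10 N sideways. The 10 N came from a brief touch on the pocket's tapering wall, which I cleared by moving 1 mm sideways.
- **Last picture:** The pin stands upright with its collar on the plate. The round pin, tumbler and wooden mould look unmoved, and the arm is clear of everything.
- **Disagreement:** My camera estimate of the groove's centre line was off by about 1.5 mm from where the pin settled. No check failed.

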